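Close a keyed three-part resin mould

TASK

Close the green casting mould ready for pouring: first set the middle section on the base that is screwed to the levelling board, then set the cap with the pouring cup on the middle section. Turn each so that its wide lug goes into the wide notch below (the red witness lines meet at that end) and all three lugs drop fully home, faces flush. Lower the sections into place, do not drop them, and leave everything else on the bench where it is.

Things in the scene. Friction and masses are not known exactly. Their poses are not given: they have to be found in the camera images.
- base_top (a point): Mould base, fixed on a dark levelling board (170 x 110 mm, top 22 mm above the bench): green outside, cream top, 108 mm along x, 60 mm along y, 34 mm tall, cavity 64 x 36 mm. This point: centre of its upper face, 56 mm above the bench. z up, x towards the end with the wide notch and red line. It has three notches in that face, as told under base_notch.
- base_notch (a point): Seat of the wide lug's foot in the base's wide notch: 48 mm along x from base_top, 10 mm lower. Notches, open upward and to the end, 11 mm deep, green-floored, reach 13.5 mm in from the end: at +x one 33 mm wide, centred; at -x two 16 mm wide at y = +17 and -17 mm.
- middle_center (a point): Middle section, loose: green frame 108 x 60 mm, 40 mm tall, open through the middle (64 x 36 mm), standing on three lugs 10 mm long (50 mm in all). This point: its centre, 30 mm above the lugs' feet, 20 mm above its lower face; when home, 20 mm above base_top. x towards the end with the wide lug and red line, y across the 60 mm where it is gripped, z up.
- middle_lug (a point): Centre of the foot of the middle section's wide lug: 48 mm along x and 30 mm below middle_center. Lugs of middle and cap: 12 mm thick, flush with the end faces, feet tapered 3 mm a side over the last 6 mm; at +x one 30 mm wide, centred; at -x two 13 mm wide at y = +17 and -17 mm. They have 1.5 mm play on each side in the notches.
- middle_notch (a point): Seat of the cap's wide lug's foot in the middle section's upper wide notch: 48 mm along x and 10 mm above middle_center. The upper face (20 mm above middle_center) has the same three notches as the base.
- cap_cup (a point): Cap, loose: plate 108 x 60 x 16 mm, green edges, on the same three lugs, with a cream square pouring cup on top, 46 mm along x, 36 mm along y, 34 mm tall (60 mm in all). This point: on the cup's axis, 11 mm below its rim, 23 mm above the plate, 49 mm above the lugs' feet; when home, 59 mm above middle_center. x towards the wide lug and red line, y across the 36 mm to grip, z up.
- cap_lug (a point): Centre of the foot of the cap's wide lug: 48 mm along x and 49 mm below cap_cup. Grip the cup at cap_cup or higher: lower, the fingertips meet the plate.
- mould_middle: The same middle section, 0.15 to 0.31 kg; this origin: under its centre, level with its lugs' feet (30 mm below middle_center), same axes.
- mould_cap: The same cap, 0.14 to 0.28 kg; this origin: under its centre, level with its lugs' feet (49 mm below cap_cup), same axes.
- stick_tub: Bystander, to be left alone: cream plastic tub, 92 mm across, 105 mm tall, with wooden stirring sticks standing in it up to 210 mm; origin at the centre of its underside.
- casting: Bystander, to be left alone: finished cream resin casting, an open wagon body 62 x 34 x 36 mm; origin at the centre of its underside.
- pigment_jar: Bystander, to be left alone: small jar with a blue label and black lid, 54 mm across, 62 mm tall; origin at the centre of its underside.
- glue_gun: Bystander, to be left alone: blue-grey hot-glue gun lying on its side, 240 x 165 x 36 mm over all; origin under the middle of its barrel.
- scraper: Bystander, to be left alone: filling knife lying flat between the base and the robot, 180 x 54 x 14 mm, black handle; origin under its middle.
- brush: Bystander, to be left alone: brush lying flat between the base and the robot, 170 x 42 x 20 mm, wooden handle; origin under its middle.
Things that resemble listed ones, but are neither listed nor needed, are in the scene too. What is shaped like the mould_middle but blue, purple or yellow is not meant.

How it is judged (in metres and radians):
On the way, in this order (a step that is already met when the one before it is completed fails the run):
1. the middle section is home on the base (distance between middle_lug and base_notch below 0.005 m and angle between the x axis of middle_center and the x axis of base_top, either way round below 0.06 rad and angle between middle_center's own z axis and vertical below 0.03 rad and horizontal distance between middle_center and base_top below 0.004 m and z of middle_center in the frame of base_top between 0.0175 and 0.0225 m), for 0.2 s.
2. the cap is home on the middle section, which is home on the base (all of step 1 and distance between cap_lug and middle_notch below 0.005 m and angle between the x axis of cap_cup and the x axis of middle_center, either way round below 0.06 rad and angle between cap_cup's own z axis and vertical below 0.03 rad and horizontal distance between cap_cup and middle_center below 0.004 m and z of cap_cup in the frame of middle_center between 0.0565 and 0.0615 m), for 0.2 s.
At the end, for the whole second after the job is handed in: The middle section is home on the base and the cap home on the middle section, both at rest: each wide lug within 5 mm of its seat in the wide notch below, centres within 4 mm of each other sideways, height within 2.5 mm of fully seated, lengths parallel within 0.06 rad, level within 0.03 rad (all of step 2 and linear speed of each of mould_middle, mould_cap below 0.02 m/s and angular speed of each of mould_middle, mould_cap below 0.2 rad/s); the robot touches nothing.
It fails at once if a mould section is dropped (falls faster than 0.5 m/s with no finger on it, a fall of more than about 12 mm) ((linear speed of mould_middle above 0.5 m/s and contact force between the fingers and mould_middle below 0.05 N) or (linear speed of mould_cap above 0.5 m/s and contact force between the fingers and mould_cap below 0.05 N)).
It fails at once if a bystander is moved by more than 30 mm (distance of any of stick_tub, casting, pigment_jar, glue_gun, scraper, brush from where it was at the start of the episode above 0.03 m).
It also fails if it takes over 54 s, if anything falls off the work surface, if the arm or the gripper's body presses on something with over 40 N, if the wrist force passes 120 N, or if a joint passes its speed limit or range.

ROBOT

A 6-joint arm with a two-finger parallel gripper is mounted at the origin on the work surface. World frame = base frame: x ahead of the robot, y to its left, z up, the work surface at z = 0. Lengths are in m, angles in degrees, forces in N, time in s.
With the tool pointing down it reaches from about 0.35 to 0.85 m from the base axis. Payload 8.1 kg.
Tool frame: the origin (TCP) lies midway between the tips of the shut fingers; the grasp point (between the pads) lies 19 mm behind it (pinch_z is the distance from the TCP to the grasp point, in m); z points along the fingers, y is the line along which they close (so a half turn about z gives the same grasp; the last joint's range is limited). The gripper opens to 85 mm and grips with 20 to 120 N. Pads are 22 mm wide; open, the fingers measure 114 mm over their backs; the gripper's body (76 mm by 85 mm) begins 54 mm behind the grasp point. The pads swing forward as they close: fully open they stand 13 mm farther back than shut.
Start: joints at [-74.622, 7.471, 85.268, -0, 87.261, -4.893], TCP at [0.208, -0.563, 0.231] pointing down, gripper open.
Joint ranges: [-169.43, 169.43], [-51.17, 129.36], [1.28, 143.12], [-76.62, 256.62], [0, 156.53], [-152.29, 152.29]. Speed limits (degrees/s): [136.94, 136.94, 159.86, 180, 180, 180].

INTERFACE

Orientations are given as a 3x3 rotation matrix whose columns are the frame's x, y, z axes.
In Python, from plant import * gives the robot as it stands. Calls block until the motion is done:
- move_ptp(position, orientation): joint-space move of the TCP to a pose.
- line_to(position, frame=None, vel=0.15, threshold=None): straight line of the TCP; frame=None keeps the orientation; vel is the mean speed in m/s. With threshold (N) it stops when the force on the tool has changed by that much, and returns True; else False.
- set_joints(angles): joint-space move.
- let_go() and close(): open the fingers fully, or close them until they stop; the grip force is fixed at half the most.
- hold(seconds).
- ik(position, orientation): joint angles nearest the present ones, or None.
- grab_frame(name): name is "scene" or "top"; returns the picture (480x640x3 uint8, red, green, blue); there is no depth.
- camera_model(name): a dict with "camera_matrix" (3x3 intrinsics, pixels), "k1" (the pictures are not rectified: a ray, as slopes to the right and down, at radius r is drawn at 1 + k1 r^2 times it, then the intrinsics apply), "R" (3x3) and "t" (3): a world point X has camera coordinates R X + t. Camera axes: x right, y down, z forward; pixel columns grow to the right and rows downward; lengths in m; the calibration is good to about 2 mm. A picture is of the moment at which its call begins. camera_model takes no time and is no camera call.
A pose or a line that the arm cannot do raises Unreachable and nothing moves.
- hand_in(): hands the job in; it is judged then, once.
Readings, each from a call of its own:
- read_clock(): time.
- read_joint_positions(): joint angles.
- read_qd(): joint speeds.
- read_joint_torque(): joint torques, N m.
- read_tcp_pos(): TCP position.
- read_tool_rot(): TCP orientation.
- read_force(): force on the tool from outside, world axes, zero at the start.
- read_wrist_torque(): the same for the moment, N m.
- read_gripper_width(): finger opening in m.
- read_grip_force(): force on a finger pad.
Only numpy, scipy, OpenCV 4.12 (cv2) and the standard library are available. Lean on these libraries where they do the work, as an engineer would, in place of code of your own. Each camera call takes 0.05 s, during which the arm holds its last target. There are 200 camera calls.

## Working session

There is one attempt and no reset: what is moved stays moved. The work goes in short steps, each a Python script; the robot and the scene stay as the last script left them, time stands still between calls to the robot, and variables do not carry over. Pictures are saved under pics/ and viewed, at most 10 in all, crops included, and the job is handed in when it is done.

```bash
mkdir -p pics; ls
python3 - <<'E'
from plant import *
import cv2
for n in("scene","top"):
    im=grab_frame(n); cv2.imwrite(f"pics/{n}0.png",im[:,:,::-1]); c=camera_model(n); print(n,c)
E
```

```text
pics
scene {'camera_matrix': array([[561.45043396,   0.        , 329.02214246],
       [  0.        , 561.45043396, 226.38882725],
       [  0.        ,   0.        ,   1.        ]]), 'k1': -0.13681378872707872, 'R': array([[ 0.8004106 ,  0.59943488, -0.0045497 ],
       [ 0.34978915, -0.47320158, -0.80853436],
       [-0.48681662,  0.64556804, -0.58843138]]), 't': array([-0.42631127, -0.13261135,  1.48679524])}
top {'camera_matrix': array([[513.32474159,   0.        , 314.94425567],
       [  0.        , 513.32474159, 240.34803229],
       [  0.        ,   0.        ,   1.        ]]), 'k1': -0.14895702585288675, 'R': array([[-0.00804843, -0.99959062,  0.02745558],
       [-0.99746759,  0.00608499, -0.07086163],
       [ 0.07066555, -0.02795637, -0.99710823]]), 't': array([-4.99230010e-04,  5.55424428e-01,  1.13175749e+00])}
```

View pics/top0.png

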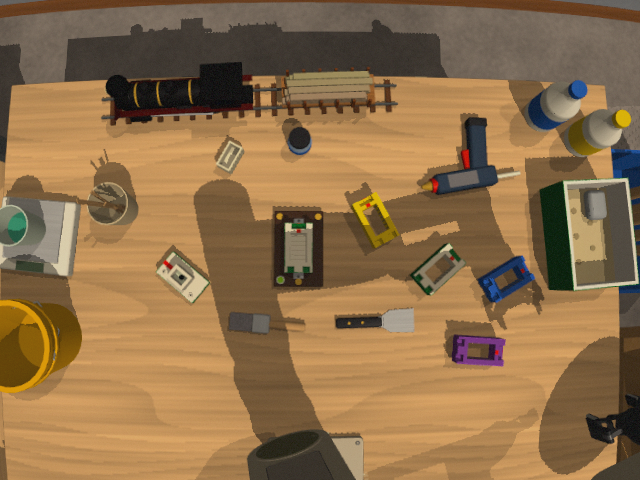

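View pics/scene0.png

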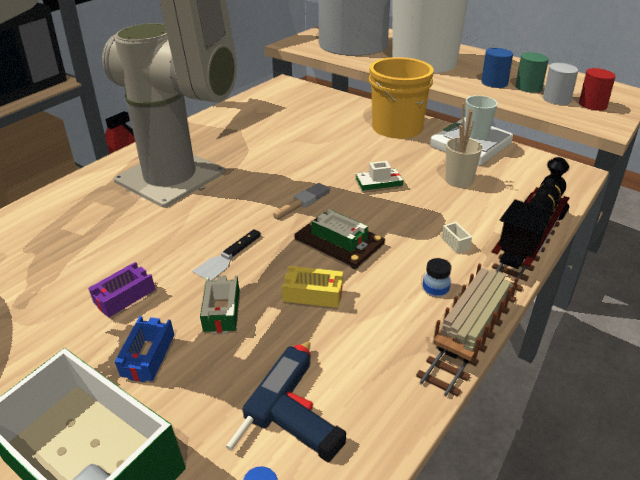

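Candidates in the top picture are the green/cream frame at (438,269), yellow (374,219), blue (506,280) and purple (478,351). Only the green one fits the middle section. The base is on the dark board at (298,248), and the cap with the cup is at (182,275). Next I'll make metric orthorectified crops at the face heights, plus scene crops.

```bash
cat > h.py <<'E'
import numpy as np, cv2
from plant import *
def proj(n,X):
    c=camera_model(n); X=np.asarray(X,float).reshape(-1,3)@c["R"].T+c["t"]
    s=X[:,:2]/X[:,2:]; s=s*(1+c["k1"]*(s**2).sum(1,keepdims=True)); K=c["camera_matrix"]
    return s*[K[0,0],K[1,1]]+K[:2,2]
def unproj(n,uv,z):
    c=camera_model(n); K=c["camera_matrix"]
    s=cv2.undistortPoints(np.array(uv,float).reshape(-1,1,2),K,np.array([c["k1"],0,0,0,0]))[:,0] if False else None
    d=(np.array(uv,float)-K[:2,2])/[K[0,0],K[1,1]]; s=d.copy()
    for _ in range(20): s=d/(1+c["k1"]*(s@s))
    r=c["R"].T@np.r_[s,1]; o=-c["R"].T@c["t"]; return o+r*(z-o[2])/r[2]
def ortho(n,im,c,z,half=.078,px=.0006,yaw=0):
    # image right = local x, up = local y
    g=np.arange(-half,half,px); u,v=np.meshgrid(g,-g); a=np.cos(yaw);b=np.sin(yaw)
    P=np.stack([c[0]+a*u-b*v,c[1]+b*u+a*v,np.full_like(u,z)],-1)
    m=proj(n,P).reshape(*u.shape,2).astype(np.float32)
    return cv2.remap(im,m[...,0],m[...,1],cv2.INTER_CUBIC)
E
python3 - <<'E'
from h import *
t=cv2.imread("pics/top0.png"); s=cv2.imread("pics/scene0.png")
R=[]
for (uv,z) in(((298,248),.056),((438,269),.05),((182,275),.026)):
    c=unproj("top",uv,z); print(c, proj("scene",c)); 
    a=ortho("top",t,c,z); p=proj("scene",c)[0].astype(int)
    b=cv2.resize(s[p[1]-45:p[1]+45,p[0]-45:p[0]+45],(260,260),interpolation=cv2.INTER_CUBIC)
    R.append(np.vstack([a[:260,:260],b]))
cv2.imwrite("pics/c1.png",np.hstack(R))
E
```

```text
[0.53642559 0.03347701 0.056     ] [[339.59205429 223.57097975]]
[ 0.48811859 -0.27513726  0.05      ] [[221.62867351 294.80124747]]
[0.47935175 0.2927569  0.026     ] [[381.12632305 177.52036936]]
```

View pics/c1.png

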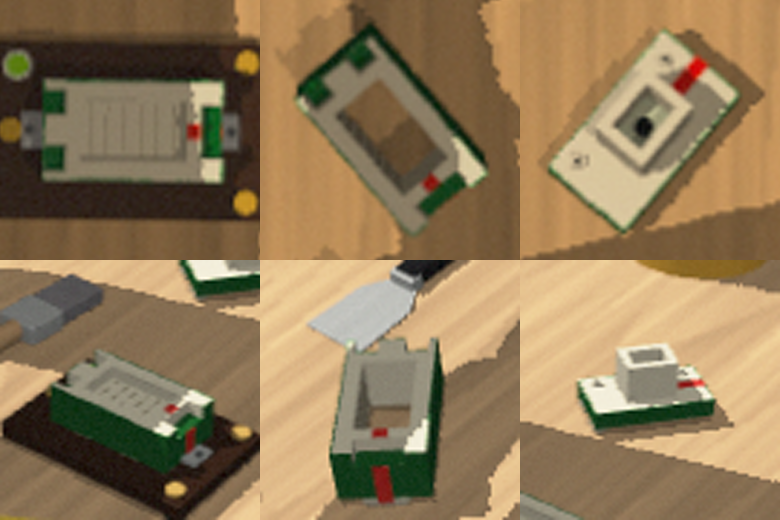

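The crops show green outsides and red lines. The base's wide notch is at +x (right, red at (193,130)). The middle's wide end is lower right (red at (430,183), yaw ≈ -48°). The cap's red line is upper right (690,75), yaw ≈ +51°. I'll refine with an edge fit in both cameras, then grasp.

```bash
cat > fit.py <<'E'
from h import *
from scipy.optimize import minimize
def rect(x0,x1,y0,y1,z): 
    c=np.array([[x0,y0,z],[x1,y0,z],[x1,y1,z],[x0,y1,z]])*1.; return [(c[i],c[(i+1)%4]) for i in range(4)]
T=rect(-.054,.054,-.03,.03,0)
NOT=rect(.0405,.054,-.0165,.0165,0)+rect(-.054,-.0405,.009,.025,0)+rect(-.054,-.0405,-.025,-.009,0)
FR=T+NOT+rect(-.032,.032,-.018,.018,0)
CAP=T+rect(-.023,.023,-.018,.018,.034)
def pts(segs): return np.array([a+(b-a)*t for a,b in segs for t in np.linspace(.03,.97,40)])
def fit(ims,segs,p0,z,cams=("top","scene")):
    P=pts(segs); G={}
    for n in cams:
        g=cv2.GaussianBlur(ims[n],(0,0),1.).astype(np.float32)
        gx=cv2.Sobel(g,cv2.CV_32F,1,0); gy=cv2.Sobel(g,cv2.CV_32F,0,1)
        m=np.sqrt((gx**2+gy**2).sum(2)); G[n]=np.minimum(m,np.percentile(m,97))
    def f(q):
        a=np.deg2rad(q[2]); R=np.array([[np.cos(a),-np.sin(a),0],[np.sin(a),np.cos(a),0],[0,0,1]])
        W=P@R.T+[q[0]/1e3,q[1]/1e3,z]
        s=0
        for n in cams:
            m=proj(n,W).astype(np.float32); s-=cv2.remap(G[n],m[:,:1].copy(),m[:,1:].copy(),cv2.INTER_LINEAR).mean()/G[n].max()
        return s
    best=None
    for d in np.random.default_rng(0).normal(0,1,(14,3))*[2.5,2.5,2]:
        r=minimize(f,np.array(p0)+d,method="Nelder-Mead",options=dict(initial_simplex=np.array(p0)+d+np.vstack([np.zeros(3),np.diag([3,3,3])])))
        if best is None or r.fun<best.fun: best=r
    return best.x.round(2),round(best.fun,3)
E
python3 - <<'E'
from fit import *
ims={n:cv2.imread(f"pics/{n}0.png") for n in("top","scene")}
for nm,s,p,z in(("base",FR,[537.5,33.5,0],.056),("mid",FR,[488.5,-275,-47.5],.05),("cap",CAP,[475,291.5,50.7],.026)):
    for c in(("top",),("scene",),("top","scene")): print(nm,c,fit(ims,s,p,z,c))
E
```

```text
base ('top',) (array([538.13,  32.4 ,  -1.21]), np.float64(-0.751))Traceback (most recent call last):
  File "<stdin>", line 4, in <module>
  File "fit.py", line 25, in fit
    r=minimize(f,np.array(p0)+d,method="Nelder-Mead",options=dict(initial_simplex=np.array(p0)+d+np.vstack([np.zeros(3),np.diag([3,3,3])])))
    res = _minimize_neldermead(fun, x0, args, callback, bounds=bounds,
                               **options)
    fsim[j] = func(sim[j])
              ~~~~^^^^^^^^
    fx = function(np.copy(x), *(wrapper_args + args))
  File "fit.py", line 21, in f
    m=proj(n,W).astype(np.float32); s-=cv2.remap(G[n],m[:,:1].copy(),m[:,1:].copy(),cv2.INTER_LINEAR).mean()/G[n].max()
      ~~~~^^^^^
  File "h.py", line 4, in proj
    c=camera_model(n); X=np.asarray(X,float).reshape(-1,3)@c["R"].T+c["t"]
ValueError: time passes only in moves, steps and waits
```

```bash
sed -i 's/^from plant import \*/from plant import *\nimport plant, functools\ncamera_model=functools.lru_cache(None)(plant.camera_model)/' h.py; sed -i '/if False else None/d' h.py
python3 - <<'E'
from fit import *
ims={n:cv2.imread(f"pics/{n}0.png") for n in("top","scene")}
for nm,s,p,z in(("base",FR,[537.5,33.5,0],.056),("mid",FR,[488.5,-275,-47.5],.05),("cap",CAP,[475,291.5,50.7],.026)):
    for c in(("top",),("scene",),("top","scene")): print(nm,c,fit(ims,s,p,z,c))
print(read_clock())
def O(yaw):
    a=np.deg2rad(yaw); return np.array([[np.cos(a),np.sin(a),0],[np.sin(a),-np.cos(a),0],[0,0,-1]])
for nm,xy,y in(("mid",(.488,-.275),-47.5),("base",(.538,.033),-1),("cap",(.475,.2915),50.7)):
    for k in(0,180):
        print(nm,k,np.round(ik([*xy,.12],O(y+k)),1) if ik([*xy,.12],O(y+k)) is not None else None)
E
```

```text
base ('top',) (array([538.13,  32.4 ,  -1.21]), np.float64(-0.751))
base ('scene',) (array([533.79,  30.79,   2.38]), np.float64(-0.586))
base ('top', 'scene') (array([ 5.3693e+02,  3.2250e+01, -3.8000e-01]), np.float64(-1.285))
mid ('top',) (array([ 487.98, -278.33,  -48.84]), np.float64(-0.788))
mid ('scene',) (array([ 491.08, -271.66,  -47.32]), np.float64(-0.523))
mid ('top', 'scene') (array([ 485.29, -276.72,  -49.57]), np.float64(-1.261))
cap ('top',) (array([475.59, 293.45,  50.03]), np.float64(-0.834))
cap ('scene',) (array([474.47, 292.01,  49.26]), np.float64(-0.713))
cap ('top', 'scene') (array([475.38, 293.11,  50.03]), np.float64(-1.527))
0.1
mid 0 [-34.6   6.   98.8  -0.   75.3 102.9]
mid 180 [-34.6   6.   98.8  -0.   75.3 -77.1]
base 0 [ -1.9   2.7 102.2  -0.   75.1  89.1]
base 180 [ -1.9   2.7 102.2  -0.   75.1 -90.9]
cap 0 [26.3  5.5 99.2 -0.  75.2 65.6]
cap 180 [  26.3    5.5   99.2   -0.    75.2 -114.4]
```

Run:
```python
from fit import *
ims={n:cv2.imread(f"pics/{n}0.png") for n in("top","scene")}
def crop(n,segs,p,z):
    a=np.deg2rad(p[2]);R=np.array([[np.cos(a),-np.sin(a),0],[np.sin(a),np.cos(a),0],[0,0,1]])
    c=proj(n,[p[0]/1e3,p[1]/1e3,z])[0].astype(int); h=40;k=6.5
    im=cv2.resize(ims[n][c[1]-h:c[1]+h,c[0]-h:c[0]+h],None,fx=5,fy=5,interpolation=cv2.INTER_CUBIC)[:400,:266+134]
    for A,B in segs:
        q=(proj(n,np.array([A,B])@R.T+[p[0]/1e3,p[1]/1e3,z])-c+h+.5)*5-.5
        cv2.line(im,*[tuple(int(v) for v in r) for r in q.round()],(255,0,255),1)
    return cv2.resize(im,(266,266) if False else (266,266),interpolation=cv2.INTER_AREA)
L=[(FR,[538.1,32.4,-1.2],.056),(FR,[488,-278.3,-48.8],.05),(CAP,[475.6,293.4,50],.026)]
cv2.imwrite("pics/o1.png",np.vstack([np.hstack([crop(n,*l) for l in L]) for n in("top","scene")]))
```

```text
(no output)
```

View pics/o1.png

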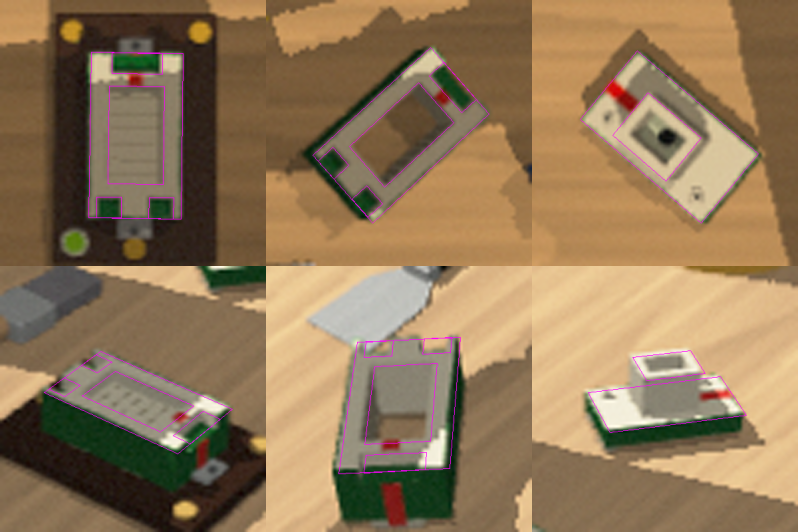

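The overlays match in the top view, and the scene view agrees within about 2 mm. The dark wooden board under the base and the red lines both fit, so I'm grasping the middle section.

```bash
cat >> h.py <<'E'
def O(yaw):
    a=np.deg2rad(yaw); return np.array([[np.cos(a),np.sin(a),0],[np.sin(a),-np.cos(a),0],[0,0,-1]])
PZ=.019
def snap(tag):
    r={}
    for n in("top","scene"):
        r[n]=grab_frame(n)[:,:,::-1].copy(); cv2.imwrite(f"pics/{n}{tag}.png",r[n])
    return r
E
python3 - <<'E'
from fit import *
x,y,a=.488,-.2778,-48.8
move_ptp([x,y,.15],O(a)); line_to([x,y,.034-PZ],vel=.12)
print(read_clock(),read_force()); close(); print(read_gripper_width(),read_grip_force(),read_tcp_pos())
f0=read_force(); line_to([x,y,.10],vel=.1); print(f0,read_force(),read_gripper_width(),read_wrist_torque())
line_to([x,y,.14]); move_ptp([.5381,.0324,.14],O(-1.2)); hold(.3)
print(read_tcp_pos(),read_clock()); ims=snap("1")
# held: top face 20mm above centre; centre ~ TCP+PZ-.004
z=.14+PZ-.004+.02
for c in(("top",),("scene",)): print(c,fit(ims,T+NOT,[538,32.4,-1.2],z,c))
E
```

```text
3.0333 [ 0.66719441 -0.49046935  0.76500395]
0.05917967231153089 64.97753530740738 [ 0.48866565 -0.27841169  0.01620707]
[-0.48086833  0.60363377  5.41733137] [ 0.5230371   0.01509904 -3.15047468] 0.05911289338458351 [-0.02790365 -0.02099849  0.00644975]
[0.53818467 0.03150995 0.13998849] 6.3083
('top',) (array([ 5.3732e+02,  3.2600e+01, -4.3000e-01]), np.float64(-0.557))
('scene',) (array([539.16,  31.49,  -4.29]), np.float64(-0.511))
```

Run:
```python
from fit import *
o=[]
for n in("top","scene"):
    im=cv2.imread(f"pics/{n}1.png"); c=proj(n,[.538,.032,.11])[0].astype(int)
    o.append(cv2.resize(im[c[1]-60:c[1]+60,c[0]-50:c[0]+50],(400,480),interpolation=cv2.INTER_CUBIC))
cv2.imwrite("pics/v1.png",np.hstack(o))
```

```text
(no output)
```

View pics/v1.png

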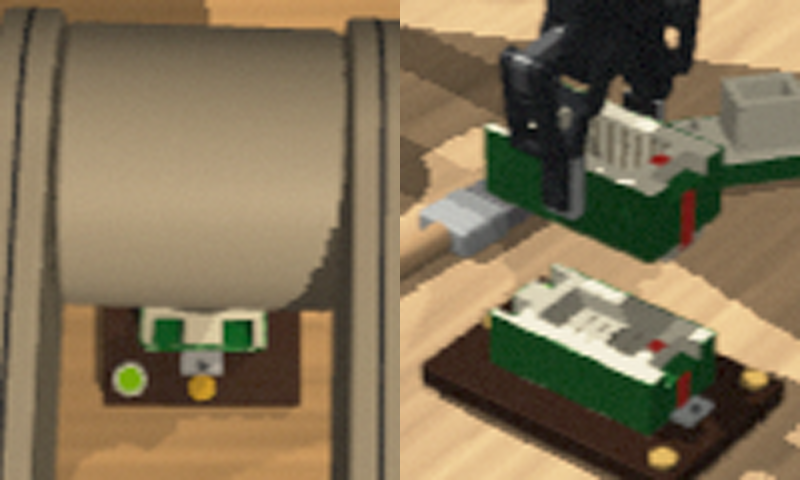

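The top view shows the tail end of the held section, with its notches at (168,334) and (237,334). The scene view shows it level over the base with both red lines at the same end. I'll compare held piece and base with the same visible edges in each camera so the calibration bias cancels.

```bash
cat >> fit.py <<'E'
def sub(*L): return [(np.array(a,float),np.array(b,float)) for a,b in L]
TAIL=sub(((-.054,-.03,0),(-.054,-.025,0)),((-.054,-.009,0),(-.054,.009,0)),((-.054,.025,0),(-.054,.03,0)),((-.054,-.03,0),(-.042,-.03,0)),((-.054,.03,0),(-.042,.03,0)))+[s for s in NOT[4:]]
def SIDE(h): return sub(((-.054,-.03,0),(-.03,-.03,0)),((0,-.03,0),(.054,-.03,0)),((-.054,-.03,-h),(-.02,-.03,-h)),((0,-.03,-h),(.054,-.03,-h)),((.054,-.03,0),(.054,-.03,-h)),((-.054,-.03,0),(-.054,-.03,-h)),((.054,.03,0),(.054,.03,-h)),((.054,-.03,0),(.054,-.0165,0)),((.054,.0165,0),(.054,.03,0)))
def fixyaw(ims,segs,p0,z,n,yaw):
    best=None
    P=pts(segs); g=cv2.GaussianBlur(ims[n],(0,0),.8).astype(np.float32)
    m=np.sqrt((cv2.Sobel(g,cv2.CV_32F,1,0)**2+cv2.Sobel(g,cv2.CV_32F,0,1)**2).sum(2)); m=np.minimum(m,np.percentile(m,98))
    a=np.deg2rad(yaw); R=np.array([[np.cos(a),-np.sin(a),0],[np.sin(a),np.cos(a),0],[0,0,1]])
    for dx in np.arange(-6,6.1,.4):
        for dy in np.arange(-6,6.1,.4):
            q=proj(n,P@R.T+[(p0[0]+dx)/1e3,(p0[1]+dy)/1e3,z]).astype(np.float32)
            s=cv2.remap(m,q[:,:1].copy(),q[:,1:].copy(),cv2.INTER_LINEAR).mean()/m.max()
            if best is None or s>best[0]: best=(s,p0[0]+dx,p0[1]+dy)
    return np.round(best,3)
E
python3 - <<'E'
from fit import *
i0={n:cv2.imread(f"pics/{n}0.png") for n in("top","scene")}; i1={n:cv2.imread(f"pics/{n}1.png") for n in("top","scene")}
p=[538,32.4]
for yaw in(-2.2,-1.2,-.2,.8):
  print(yaw,"top base",fixyaw(i0,TAIL,p,.056,"top",yaw),"mid",fixyaw(i1,TAIL,p,.1738,"top",yaw),
  "scene base",fixyaw(i0,SIDE(.034),p,.056,"scene",yaw),"mid",fixyaw(i1,SIDE(.04),p,.1738,"scene",yaw))
print(read_tcp_pos(), read_tool_rot()[:2,0])
E
```

```text
-2.2 top base [  0.817 538.4    32.   ] mid [  0.883 538.8    30.8  ] scene base [  0.59 533.6   34.  ] mid [  0.771 535.6    32.   ]
-1.2 top base [  0.826 538.4    32.4  ] mid [  0.885 539.2    32.   ] scene base [  0.597 533.6    34.   ] mid [  0.767 535.2    32.4  ]
-0.2 top base [  0.829 538.4    33.6  ] mid [  0.884 539.2    32.8  ] scene base [  0.601 533.2    34.4  ] mid [  0.757 535.2    32.8  ]
0.8 top base [  0.817 538.4    34.4  ] mid [  0.877 538.8    33.2  ] scene base [  0.599 532.8    34.4  ] mid [  0.741 535.2    32.4  ]
[0.53815668 0.03187406 0.14001267] [ 0.99975954 -0.02192838]
```

Run:
```python
from h import *
x,y=.5371,.0332
line_to([x,y,.082],vel=.1); hold(.2); print(read_tcp_pos(),read_force())
for z,th in((.0605,10),):
    r=line_to([x,y,z],vel=.03,threshold=th); print(r,read_tcp_pos(),read_force(),read_wrist_torque(),read_clock())
```

```text
[0.53785876 0.03317129 0.08299451] [ 0.17257437  0.08238091 -2.11893269]
True [0.536704   0.03326535 0.06223567] [-0.84864734  0.17939158  4.22255375] [ 0.07725164 -0.07550969  0.07493878] 7.9667
```

The stop came at the predicted home height of 0.0622. I'll look before letting go.

Run:
```python
from h import *
line_to([.5371,.0332,.0608],vel=.02,threshold=15); hold(.3); print(read_tcp_pos(),read_force())
i=snap("2")
o=[]
for n in("top","scene"):
    im=i[n]; c=proj(n,[.538,.032,.08])[0].astype(int)
    o.append(cv2.resize(im[c[1]-60:c[1]+60,c[0]-50:c[0]+50],(400,480),interpolation=cv2.INTER_CUBIC))
cv2.imwrite("pics/v2.png",np.hstack(o))
```

```text
[0.53669531 0.03322786 0.06222228] [-12.08736484   0.33559771  16.7219705 ]
```

View pics/v2.png

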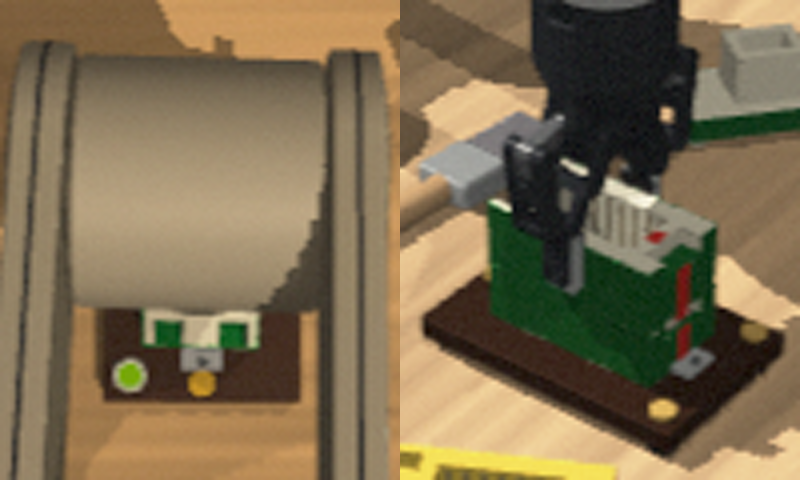

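The middle section is home: no gap at the joint, and the red lines meet at (683,310). Releasing it and fetching the cap.

Run:
```python
from fit import *
let_go(); line_to([.5371,.0332,.17],vel=.15)
x,y,a=.4756,.2933,50.0
move_ptp([x,y,.16],O(a)); i=snap("3")
print("mid home",fit(i,FR,[538,32.4,-1.2],.096,("top",)),fit(i,FR,[538,32.4,-1.2],.096,("scene",)))
line_to([x,y,.032],vel=.12); close(); print(read_gripper_width(),read_grip_force(),read_tcp_pos(),read_clock())
line_to([x,y,.10],vel=.1); line_to([x,y,.18]); print(read_gripper_width(),read_force())
move_ptp([.5375,.0325,.18],O(-1.0)); hold(.3); i=snap("4"); t=read_tcp_pos(); print(t,read_clock())
zt=.18-.032+.026   # plate top
o=[]
for n in("top","scene"):
    im=i[n]; c=proj(n,[.538,.032,.13])[0].astype(int)
    o.append(cv2.resize(im[c[1]-60:c[1]+60,c[0]-50:c[0]+50],(400,480),interpolation=cv2.INTER_CUBIC))
cv2.imwrite("pics/v4.png",np.hstack(o))
END=sub(((-.054,-.03,0),(-.054,.03,0)),((-.054,-.03,0),(-.042,-.03,0)),((-.054,.03,0),(-.042,.03,0)))
for yaw in(-2,-1,0):
  print(yaw,fixyaw(i,END,[538,32.4],zt,"top",yaw),fixyaw(i,SIDE(.016),[538,32.4],zt,"scene",yaw))
i3={"scene":cv2.imread("pics/scene3.png")}
print(fixyaw(i3,SIDE(.04),[538,32.4],.096,"scene",-1))
```

```text
mid home (array([537.4 ,  32.37,  -1.51]), np.float64(-0.93)) (array([533.81,  32.6 ,   0.78]), np.float64(-0.879))
0.035293932262640965 60.9615833312273 [0.47590027 0.2934654  0.03254247] 12.7417
0.03541273834949773 [ 0.0347928   0.0085231  -3.25233456]
[0.53749382 0.03313201 0.18004164] 15.7
-2 [  0.997 539.2    32.8  ] [  0.796 534.4    33.6  ]
-1 [  0.998 539.2    33.6  ] [  0.799 535.2    33.6  ]
0 [  0.997 539.2    34.4  ] [  0.799 535.2    33.6  ]
[  0.696 534.     32.4  ]
```

View pics/v4.png

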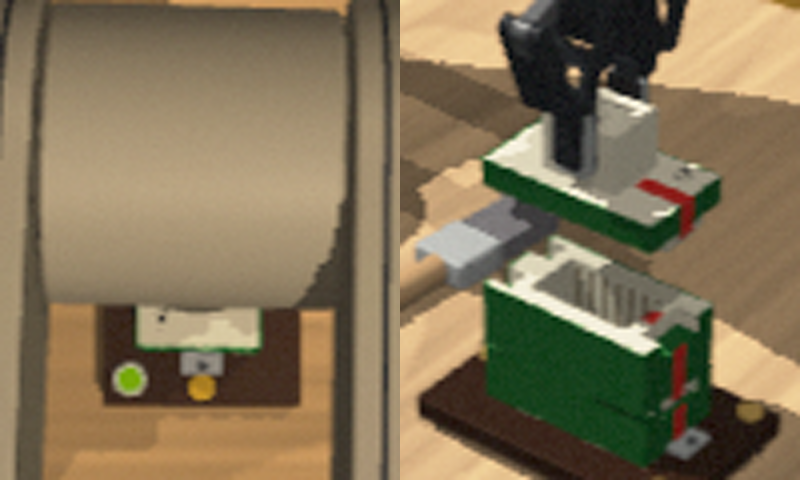

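The cap is held level and its red line (690,205) is above the middle's. The fits put it about 1.5 mm too far in +x and 1 mm in +y. Correcting that and lowering; home should be at TCP z ≈ 0.1185.

Run:
```python
from h import *
x,y=.5362,.0319
line_to([x,y,.135],vel=.1); hold(.2); print(read_tcp_pos(),read_force())
r=line_to([x,y,.117],vel=.03,threshold=10); print(r,read_tcp_pos(),read_force(),read_wrist_torque(),read_clock())
hold(.3); i=snap("5")
o=[]
for n in("top","scene"):
    im=i[n]; c=proj(n,[.538,.032,.10])[0].astype(int)
    o.append(cv2.resize(im[c[1]-60:c[1]+60,c[0]-50:c[0]+50],(400,480),interpolation=cv2.INTER_CUBIC))
cv2.imwrite("pics/v5.png",np.hstack(o))
```

```text
[0.53692941 0.03186931 0.13601552] [ 0.5685691   0.07637057 -2.59728559]
True [0.53585071 0.03209807 0.11848573] [-1.50711428  1.14267424  5.83958462] [ 0.03266585  0.07929194 -0.10009085] 17.0417
```

View pics/v5.png

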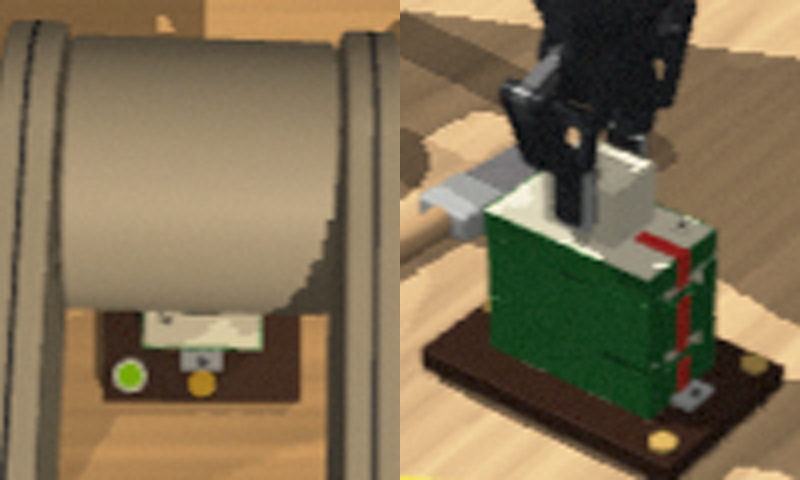

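The cap stopped at 0.1185, as predicted. The joints are flush and the red line runs unbroken at (683,300). I'll let go, retreat, check the alignment, and hand in if it's good.

Run:
```python
from fit import *
let_go(); line_to([.5362,.0319,.25],vel=.15); move_ptp([.45,.28,.3],O(0)); hold(.3); i=snap("6")
print(fit(i,CAP,[537.5,32.4,-1.2],.112,("top",)),read_clock())
o=[]
for n in("top","scene"):
    im=i[n]; c=proj(n,[.538,.032,.10])[0].astype(int)
    o.append(cv2.resize(im[c[1]-60:c[1]+60,c[0]-50:c[0]+50],(400,480),interpolation=cv2.INTER_CUBIC))
cv2.imwrite("pics/v6.png",np.hstack(o))
```

```text
(array([ 5.3643e+02,  3.2930e+01, -3.3000e-01]), np.float64(-0.801)) 20.4667
```

View pics/v6.png

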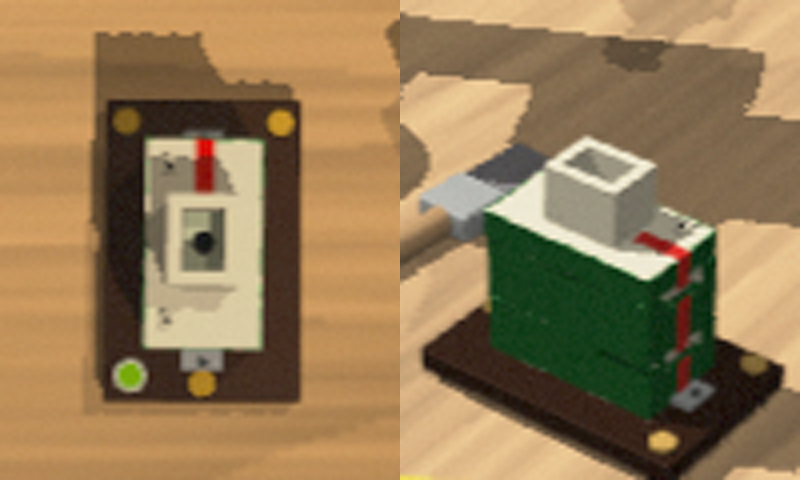

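The stack is closed and flush, the red lines meet, and the arm is clear.

```bash
python3 -c "
from plant import *
print(hand_in())"
```

```text
the job is handed in; nothing more can be done
None
```

The mould is closed and the job handed in at about 20 s of the 54 s: the middle section is home on the base and the cap home on the middle, both lowered rather than dropped, with the joints flush and the red lines meeting in the last pictures (no verdict was returned).

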